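Sweep the loose fasteners off the demonstration stand into the tray

TASK

The demonstration stand is being cleared: with the closed fingers, sweep the three loose steel fasteners on the clear base plate (two hex nuts and a bolt) across the plate and over its edge, so that all three drop into the shallow tray standing against it. Only push them along the plate: do not grip or lift them. Leave the two brass weights standing where they are, and do not disturb the tray or the other things on the bench.

Things in the scene. Friction and masses are not known exactly. Their poses are not given: they have to be found in the camera images.
- plate: the demonstration stand, fixed: a clear acrylic base plate 160 (its x) by 620 (its y) by 12 mm on rubber feet, its flat top 24 mm above the bench; a clear pillar 25 mm thick with a metal terminal stands near each end, at y = +-285 mm, up to 166 mm above the bench. Origin on the bench under the plate's centre, z up
- tray: the shallow open aluminium tray on the bench, standing along one long edge of the plate, either the edge nearer the robot or the far one (gap about 2 mm): 120 (x) by 310 (y) mm outside, walls 3 mm, rim 14 mm above the bench, so 10 mm below the plate's top. Origin under its centre, axes parallel to the plate's; loose, 0.45 kg
- large_nut_center (a point): centre of the large steel hex nut lying flat on the plate, 30 mm across flats, 16 mm high, about 64 g, axis up, sides turned any way
- large_nut: the same large nut; origin at the centre of its underside
- small_nut_center (a point): centre of the small steel hex nut lying flat on the plate, 24 mm across flats, 13 mm high, about 33 g, axis up
- small_nut: the same small nut; origin at the centre of its underside
- bolt_center (a point): middle of the steel hex bolt standing on its head on the plate: head 24 mm across flats and 10 mm high at the bottom, shank 16 mm thick, 45 mm tall in all, about 88 g
- bolt: the same bolt; origin at the centre of the head's face (its underside as it stands), z along the shank
- large_weight: brass hooked weight standing on the plate among the fasteners, to be left: 30 mm diameter, 54 mm tall with its hook, 200 g; origin at the centre of its underside
- small_weight: the smaller brass hooked weight on the plate, to be left: 24 mm diameter, 46 mm tall with its hook, 100 g; origin at the centre of its underside
- multimeter: hand multimeter lying on the bench along the other long edge of the plate, about 24 mm from it: 75 (x) by 160 (y) by 41 mm; origin under its centre
- pliers: pliers lying on the bench to the robot's right, 175 mm long, 14 mm high; origin on the bench near the joint, x towards the jaws
- screwdriver: screwdriver lying on the bench to the robot's left, 200 mm long; origin under its middle, handle to its -x
- spool: reel of copper wire standing on the bench just beyond the plate's far edge, towards its right end, 56 mm diameter, 40 mm high; origin under its centre
- beaker: glass beaker on the bench just beyond the plate's far edge, towards its left end, 60 mm diameter, 80 mm high; origin under its centre
Mind the look-alikes: they are no part of the job. Leave any blue, green or purple look-alike of the large_weight alone.

How it is judged:
At the end, for the whole second after the job is handed in: Both nuts and the bolt lie inside the tray (centres within its walls and less than 30 mm above its underside), at rest; the tray is within 20 mm of where it stood; both brass weights stand upright within 15 mm of their places (x of large_nut_center in the frame of tray between -0.057 and 0.057 m and y of large_nut_center in the frame of tray between -0.152 and 0.152 m and z of each of large_nut_center, small_nut_center, bolt_center in the frame of tray below 0.03 m and linear speed of each of large_nut, small_nut, bolt below 0.02 m/s and x of small_nut_center in the frame of tray between -0.057 and 0.057 m and y of small_nut_center in the frame of tray between -0.152 and 0.152 m and x of bolt_center in the frame of tray between -0.057 and 0.057 m and y of bolt_center in the frame of tray between -0.152 and 0.152 m and distance of tray from where it was at the start of the episode below 0.02 m and distance of each of large_weight, small_weight from where it was at the start of the episode below 0.015 m and angle between each of large_weight, small_weight's own z axis and vertical below 0.2 rad); the robot touches nothing.
It fails at once if a nut or the bolt is lifted off the plate (centre about 20 mm or more above where it lay) (height (world z) of large_nut_center above 0.052 m or height (world z) of small_nut_center above 0.05 m or height (world z) of bolt_center above 0.067 m).
It fails at once if a nut or the bolt is taken between the fingers ((horizontal distance between the grasp point and large_nut_center below 0.006 m and height (world z) of the grasp point below 0.056 m and contact force between the fingers and large_nut above 1.5 N) or (horizontal distance between the grasp point and small_nut_center below 0.006 m and height (world z) of the grasp point below 0.053 m and contact force between the fingers and small_nut above 1.5 N) or (horizontal distance between the grasp point and bolt_center below 0.006 m and height (world z) of the grasp point below 0.084 m and contact force between the fingers and bolt above 1.5 N)).
It fails at once if a brass weight is shifted more than 15 mm or knocked over (distance of any of large_weight, small_weight from where it was at the start of the episode above 0.015 m or angle between any of large_weight, small_weight's own z axis and vertical above 0.4 rad).
It fails at once if the tray is shoved more than 20 mm (distance of tray from where it was at the start of the episode above 0.02 m).
It fails at once if the multimeter, pliers, wire spool, screwdriver or beaker is shifted more than 20 mm (distance of any of multimeter, pliers, spool, screwdriver, beaker from where it was at the start of the episode above 0.02 m).
It also fails if it takes over 56 s, if anything falls off the work surface, if the arm or the gripper's body presses on something with over 40 N, if the wrist force passes 120 N, or if a joint passes its speed limit or range.

ROBOT

A 6-joint arm with a two-finger parallel gripper is mounted at the origin on the work surface. World frame = base frame: x ahead of the robot, y to its left, z up, the work surface at z = 0. Lengths are in m, angles in rad, forces in N, time in s.
With the tool pointing down it reaches from about 0.3 to 0.875 m from the base axis. Payload 6.4 kg.
Tool frame: the origin (TCP) lies at the very end of the fingers, on their centre line; the grasp point (between the pads) lies 19 mm behind it (ctrl.tcp_to_grasp is the distance from the TCP to the grasp point, in m); z points along the fingers, y is the direction in which the jaws open and shut (so a half turn about z gives the same grasp; the last joint's range is limited). The gripper opens to 85 mm and grips with 20 to 120 N. Pads are 22 mm wide; open, the fingers measure 114 mm over their backs; the gripper's body (76 mm by 85 mm) begins 54 mm behind the grasp point. The pads swing forward as they close: fully open they stand 13 mm farther back than shut.
Start: joints at [-1.36, 0.181, 1.607, -0, 1.354, -0.206], TCP at [0.233, -0.526, 0.231] pointing down, gripper open.
Joint ranges: [-2.99, 2.99], [-0.89, 2.07], [0.3, 2.58], [-1.14, 4.28], [0, 2.63], [-3.12, 3.12]. Speed limits (rad/s): [2.57, 2.57, 3.01, 3.14, 3.14, 3.14].

INTERFACE

Orientations are given as a unit quaternion [w, x, y, z].
In Python, from bench import ctrl gives the robot as it stands. The module is installed in compiled form; this text tells all that it offers.
- The arm moves only by the tool drive_tool, never from a script. Its argument "deltas" is a list of rows, each an object with "slide": the shift along the tool's x, y, z as a fraction of full scale, a list of three; "delta_rot": the turn, a rotation vector about the tool's x, y, z as a fraction of full scale, a list of three; "hand": the opening, from 0 (shut) to 1 (fully open). In form: [{"slide": [tx, ty, tz], "delta_rot": [wx, wy, wz], "hand": hand}, ...]. A call has exactly 5 rows; each row shifts and turns the commanded pose from where the row before left it, along the tool's axes as they then stand; what a row does not reach is not made up. Full scale, the value 1, is 50 mm for a shift and 180 degrees for a turn. A row lasts 1/8 s, in which the tool goes at most 62.5 mm and 10.7 degrees, less where a joint would pass 70% of its speed; a pose out of reach is approached as far as the arm can. A call with a number of a shift or a turn outside -1 to 1 is refused whole. A call with a gripper value outside its range is refused whole. The fingers move at their own pace and stop on an object; the grip force is fixed at half the most. Time passes only in rows, so rows that do not move let the fingers close, or fill a call up. It gives the time, the measured TCP pose, the force and the opening at its end, in the units of the state.
- ctrl.get_obs(): the state, without advancing time (a new reading comes with each control period).
- ctrl.camera(name): name is "side" or "top" or "wrist"; returns a dict with "frame" (384x512x3 uint8, red, green, blue), "mtx" (3x3 intrinsics, pixels), "R" (3x3) and "t" (3): a world point X has camera coordinates R X + t. Camera axes: x right, y down, z forward; pixel columns grow to the right and rows downward; lengths in m; the calibration is good to about 2 mm. A picture is of the moment at which its call begins. There is no depth.
- ctrl.hand_in(): hands the job in, once; it reports no verdict.
The state is a dict: "time_s": time; "q": joint angles; "dq": joint speeds; "joint_efforts": joint torques, N m; "eef_pos": TCP position; "eef_rot": TCP orientation; "wrist_force": force on the tool from outside, world axes, zero at the start; "torque": the same for the moment, N m; "opening": opening from 0.0 (shut) to 1.0 (fully open).
Only numpy, scipy, OpenCV 4.12 (cv2) and the standard library are available. Lean on these libraries where they do the work, as an engineer would, in place of code of your own. Each camera call takes 0.05 s, during which the arm holds its last target.

## Working session

There is one attempt and no reset: what is moved stays moved. The work goes in short steps, Python scripts to look and compute and a tool call to move; the robot and the scene stay as the last step left them, time stands still between calls to the robot, and variables do not carry over. Pictures are saved under pics/ and viewed, and the job is handed in when it is done.

Besides the shell and the picture viewer there is one more tool, called after "Request:" as name(argument=value, ...), one argument or row to a line, values as JSON. drive_tool: Moves the arm, as the interface text tells. Its arguments: {"type":"object","properties":{"deltas":{"type":"array","items":{"type":"object","properties":{"slide":{"type":"array","items":{"type":"number"}},"delta_rot":{"type":"array","items":{"type":"number"}},"hand":{"type":"number"}}}}},"required":["deltas"]}

```bash
mkdir -p pics; cat > h.py <<'E'
import numpy as np, cv2
from bench import ctrl
def snap(name,fn):
    c=ctrl.camera(name); im=c["frame"][:,:,::-1]
    cv2.imwrite(f"pics/{fn}.png",im)
    np.savez(f"pics/{fn}.npz",im=im,K=c["mtx"],R=c["R"],t=c["t"]); return c
def load(fn): return np.load(f"pics/{fn}.npz")
def ray(c,u,v,z):
    K=c["K"];R=c["R"];t=c["t"]
    C=-R.T@t; d=R.T@np.linalg.solve(K,[u,v,1.]); return C+d*(z-C[2])/d[2]
def proj(c,X):
    p=c["K"]@(c["R"]@np.array(X)+c["t"]); return p[:2]/p[2]
def crop(fn,out,x0,y0,x1,y1,s):
    im=load(fn)["im"][y0:y1,x0:x1]
    cv2.imwrite(f"pics/{out}.png",cv2.resize(im,None,fx=s,fy=s,interpolation=cv2.INTER_CUBIC))
E
python3 - <<'E'
from h import *
for n in("top","side"): snap(n,n+"0")
o=ctrl.get_obs(); print(o["time_s"],o["eef_pos"],o["eef_rot"],o["opening"])
for n in("top","side"):
    c=load(n+"0"); print(n,-c["R"].T@c["t"])
E
```

```text
0.1 [ 0.23267222 -0.52527999  0.23046401] [-7.92277321e-04  9.78369631e-01  2.06862846e-01  5.16978209e-06] 0.9974306625861825
top [0.30097023 0.00676698 1.16018784]
side [-0.16029816  0.66205271  0.725374  ]
```

View pics/top0.png

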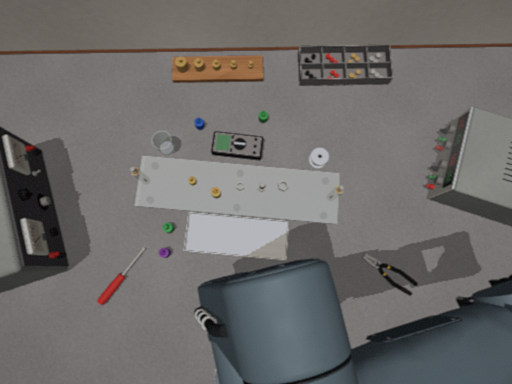

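View pics/side0.png

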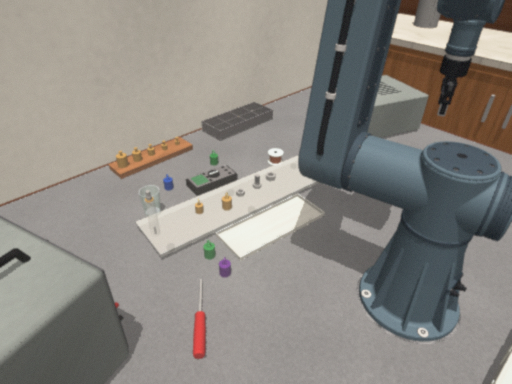

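The top view shows the tray along the plate's near edge, at about (236,236). The two brass weights are at (192,181) and (216,192), and the fasteners at (240,186), (262,187) and (283,186). I'll enlarge to confirm.

```bash
python3 - <<'E'
from h import *
crop("top0","top0c",125,140,350,270,3.5)
crop("side0","side0c",130,130,340,260,3.8)
E
```

```text
(no output)
```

View pics/top0c.png

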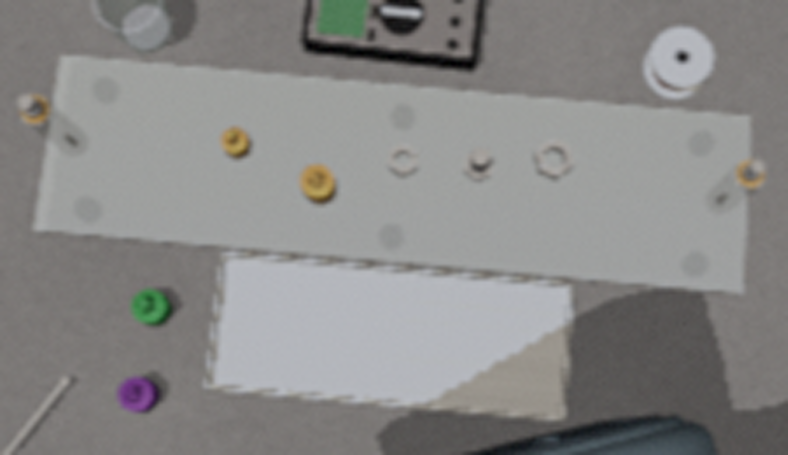

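View pics/side0c.png

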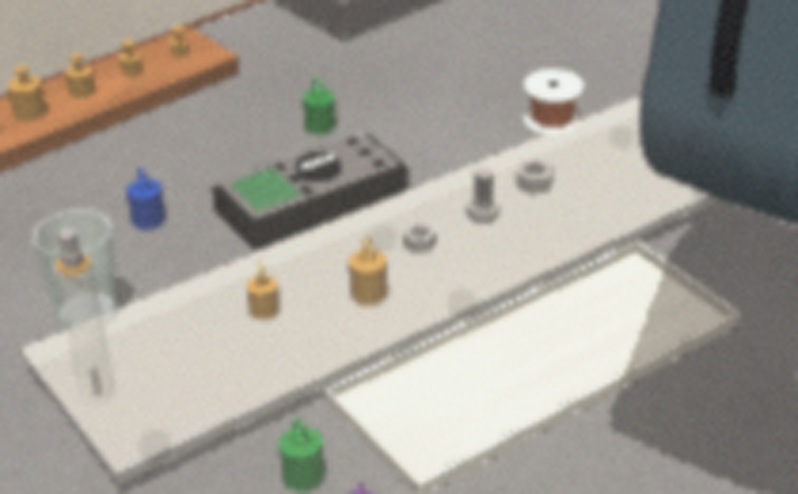

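The crops confirm it. In top pixels the small nut is at (240.1,186), the bolt's head at about (261.6,188.5) and the large nut at (283,185.4). The weights are on their left, and the tray covers the y-range of all three fasteners. Next I'll compute world positions.

```bash
cat > m.py <<'E'
from h import *
c=load("top0")
f=lambda u,v,z:ray(c,125+u/3.5,140+v/3.5,z)
P=dict(sn=f(403,160,.035),bolt_top=f(481,157,.069),bolthead=f(478,171,.032),ln=f(553,159,.038),lw=f(318,184,.06),sw=f(235,142,.06))
for k,v in P.items(): print(k,v.round(4))
pc=[f(62,55,.024),f(750,116,.024),f(744,292,.024),f(36,231,.024)]
print("plate",np.round(pc,4)); pm=np.mean(pc,0)
print([np.linalg.norm(pc[i]-pc[(i+1)%4]).round(4) for i in range(4)],pm)
e=pc[0]-pc[1]+pc[3]-pc[2]; yaw=np.arctan2(-e[0],e[1]);print("yaw",yaw)
tc=[f(224,252,.014),f(572,283,.014),f(565,418,.014),f(207,387,.014)]
print("tray",np.round(tc,4),[np.linalg.norm(tc[i]-tc[(i+1)%4]).round(4) for i in range(4)],np.mean(tc,0))
X=np.array([np.cos(yaw),np.sin(yaw),0]);Y=np.array([-np.sin(yaw),np.cos(yaw),0])
for k,v in list(P.items())+[("tray",np.mean(tc,0))]: print(k,"plate frame",((v-pm)@X).round(4),((v-pm)@Y).round(4))
s=load("side0")
for n,u,v,z in[("sn",420,237,.035),("bolt_top",484,176,.069),("ln",535,172,.038)]: print("side",n,ray(s,130+u/3.8,130+v/3.8,z).round(4))
E
python3 m.py
```

```text
sn [0.5505 0.0303 0.035 ]
bolt_top [ 0.5441 -0.0366  0.069 ]
bolthead [ 0.5399 -0.0351  0.032 ]
ln [ 0.5478 -0.1007  0.038 ]
lw [0.5257 0.1025 0.06  ]
sw [0.564  0.1733 0.06  ]
plate [[ 0.656   0.3339  0.024 ]
 [ 0.5862 -0.2794  0.024 ]
 [ 0.4291 -0.2632  0.024 ]
 [ 0.4968  0.3511  0.024 ]]
[np.float64(0.6172), np.float64(0.158), np.float64(0.618), np.float64(0.1601)] [0.54202674 0.03558373 0.024     ]
yaw -0.11153017797454905
tray [[ 0.4761  0.1891  0.014 ]
 [ 0.4416 -0.1152  0.014 ]
 [ 0.3255 -0.1042  0.014 ]
 [ 0.3592  0.2026  0.014 ]] [np.float64(0.3062), np.float64(0.1167), np.float64(0.3086), np.float64(0.1176)] [0.4005993 0.0430876 0.014    ]
sn plate frame 0.009 -0.0043
bolt_top plate frame 0.0101 -0.0715
bolthead plate frame 0.0057 -0.0705
ln plate frame 0.0209 -0.1348
lw plate frame -0.0237 0.0647
sw plate frame 0.0065 0.1393
tray plate frame -0.1414 -0.0083
side sn [0.544  0.0356 0.035 ]
side bolt_top [ 0.5366 -0.0287  0.069 ]
side ln [ 0.5441 -0.098   0.038 ]
```

Request:
drive_tool(
  deltas=[
    {"slide": [0, 0, 0], "delta_rot": [0, 0, 0.056], "hand": 0},
    {"slide": [0, 0, 0], "delta_rot": [0, 0, 0.056], "hand": 0},
    {"slide": [0, 0, 0], "delta_rot": [0, 0, 0.056], "hand": 0},
    {"slide": [0, 0, 0], "delta_rot": [0, 0, 0], "hand": 0},
    {"slide": [0, 0, 0], "delta_rot": [0, 0, 0], "hand": 0},
  ],
)

```text
time_s: 0.72
eef_pos: [0.2328, -0.5256, 0.231]
eef_rot: [-0.0, 0.999, -0.054, -0.0]
wrist_force: [-0.1, 1.0, -0.7]
opening: -0.006
```

```bash
cat > g.py <<'E'
from h import *
from scipy.spatial.transform import Rotation as Ro
PM=np.array([.5420,.0356,0]);YAW=-.1115
X=np.array([np.cos(YAW),np.sin(YAW),0]);Y=np.array([-np.sin(YAW),np.cos(YAW),0])
def w(px,py,z): return PM+px*X+py*Y+[0,0,z]
def pl(p): return np.round([(p-PM)@X,(p-PM)@Y,p[2]],4)
def st():
    o=ctrl.get_obs(); q=o["eef_rot"]; r=Ro.from_quat([q[1],q[2],q[3],q[0]]).as_matrix()
    print("t",o["time_s"],"plate",pl(o["eef_pos"]),"yaw",np.arctan2(r[1,0],r[0,0]).round(4),"tz",r[:,2].round(3),"F",np.round(o["wrist_force"],1),"op",round(o["opening"],3)); return o["eef_pos"],r
def to(px,py,z):
    p,r=st(); d=r.T@(w(px,py,z)-p); print("tool shift /50mm",(d/.05).round(3))
E
python3 -c "
from g import *
to(.065,-.14,.15)"
```

```text
t 0.725 plate [-0.2449 -0.5921  0.231 ] yaw -0.1075 tz [-0.  0. -1.] F [-0.1  1.  -0.7] op -0.006
tool shift /50mm [ 6.233 -9.017  1.624]
```

Request:
drive_tool(
  deltas=[
    {"slide": [0.4, -0.6, 0], "delta_rot": [0, 0, 0], "hand": 0},
    {"slide": [0.65, -0.9, 0], "delta_rot": [0, 0, 0], "hand": 0},
    {"slide": [0.65, -0.9, 0], "delta_rot": [0, 0, 0], "hand": 0},
    {"slide": [0.65, -0.9, 0], "delta_rot": [0, 0, 0], "hand": 0},
    {"slide": [0.65, -0.9, 0], "delta_rot": [0, 0, 0], "hand": 0},
  ],
)

```text
time_s: 1.35
eef_pos: [0.4061, -0.3323, 0.2315]
eef_rot: [0.0, 0.999, -0.054, 0.0]
wrist_force: [0.4, -0.8, -0.8]
opening: -0.0
```

Request:
drive_tool(
  deltas=[
    {"slide": [0.65, -0.9, 0], "delta_rot": [0, 0, 0], "hand": 0},
    {"slide": [0.65, -0.9, 0], "delta_rot": [0, 0, 0], "hand": 0},
    {"slide": [0.65, -0.9, 0], "delta_rot": [0, 0, 0], "hand": 0},
    {"slide": [0.65, -0.9, 0], "delta_rot": [0, 0, 0], "hand": 0},
    {"slide": [0.5, -0.8, 0.4], "delta_rot": [0, 0, 0], "hand": 0},
  ],
)

```text
time_s: 1.98
eef_pos: [0.586, -0.131, 0.2129]
eef_rot: [0.001, 0.999, -0.054, 0.002]
wrist_force: [-0.2, -0.0, -0.9]
opening: 0.003
```

```bash
python3 -c "
from g import *
to(.065,-.14,.15)
for n in('wrist','top','side'): snap(n,n+'1')"
```

```text
t 1.975 plate [ 0.0623 -0.1607  0.2129] yaw -0.1075 tz [ 0.004 -0.002 -1.   ] F [-0.2 -0.  -0.9] op 0.003
tool shift /50mm [ 0.051 -0.415  1.259]
```

View pics/wrist1.png

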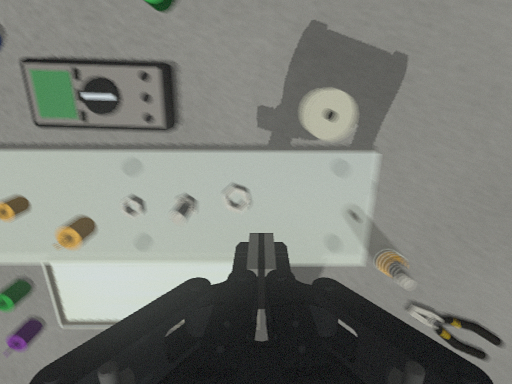

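View pics/side1.png

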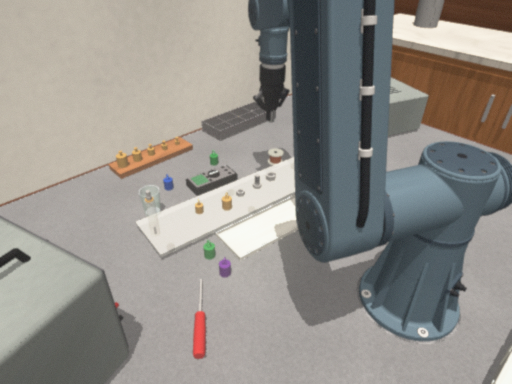

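View pics/top1.png

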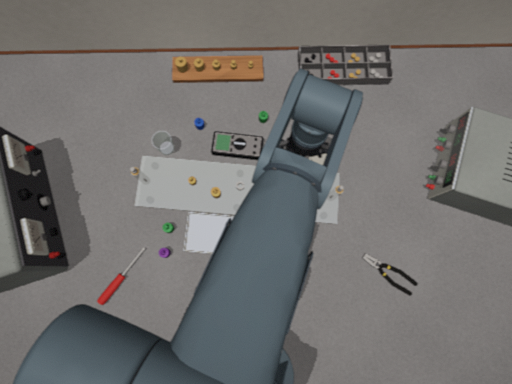

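The wrist view shows the small nut at (134,205), the bolt at (183,208), the large nut at (237,196) and the fingertips at about (260,238). I'll measure each and compare with the top-camera values.

```bash
python3 -c "
from g import *
crop('wrist1','wrist1c',0,140,390,340,2)
c=load('wrist1')
for n,u,v,z in[('sn',134,205,.030),('ln',237,196,.032),('edgeR',372,265,.024),('edgeR2',380,151,.024),('trayTL',45,263,.014),('edgeL',45,262,.024)]: print(n,pl(ray(c,u,v,z)))
o=ctrl.get_obs()
print('tip proj',proj(c,o['eef_pos']))
"
```

```text
sn [ 0.0131 -0.002   0.03  ]
ln [ 0.0262 -0.1318  0.032 ]
edgeR [-0.078  -0.3156  0.024 ]
edgeR2 [ 0.0813 -0.3042  0.024 ]
trayTL [-0.0825  0.1448  0.014 ]
edgeL [-0.0742  0.1355  0.024 ]
tip proj [258.78659656 246.07418343]
```

View pics/wrist1c.png

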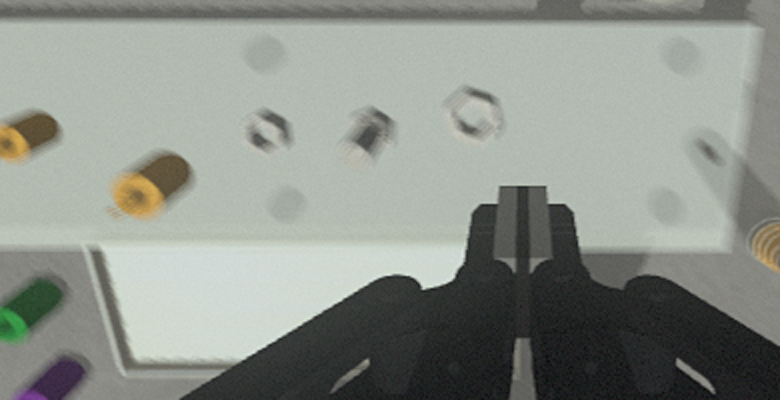

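```bash
python3 -c "
from g import *
to(.066,-.137,.05)"
```

```text
t 2.125 plate [ 0.0598 -0.1598  0.2097] yaw -0.105 tz [-0.003  0.001 -1.   ] F [-0.   0.5  0.1] op -0.001
tool shift /50mm [ 0.136 -0.451  3.193]
```

Request:
drive_tool(
  deltas=[
    {"slide": [0.14, -0.45, 0.6], "delta_rot": [0, 0, 0], "hand": 0},
    {"slide": [0, 0, 0.8], "delta_rot": [0, 0, 0], "hand": 0},
    {"slide": [0, 0, 0.8], "delta_rot": [0, 0, 0], "hand": 0},
    {"slide": [0, 0, 0.6], "delta_rot": [0, 0, 0], "hand": 0},
    {"slide": [0, 0, 0.3], "delta_rot": [0, 0, 0], "hand": 0},
  ],
)

```text
time_s: 2.75
eef_pos: [0.5918, -0.1115, 0.0549]
eef_rot: [-0.0, 0.998, -0.055, -0.001]
wrist_force: [0.3, 0.6, 0.3]
opening: -0.001
```

```bash
python3 -c "
from g import *
snap('wrist','wrist2')
to(.066,-.137,.029)
c=load('wrist2')
print(proj(c,w(.023,-.133,.040)))"
```

```text
t 2.8 plate [ 0.0653 -0.1403  0.0537] yaw -0.1112 tz [-0.003  0.001 -1.   ] F [-1.4  0.4 -1.4] op 0.002
tool shift /50mm [ 0.016 -0.066  0.494]
[249.26350042 289.12744502]
```

View pics/wrist2.png

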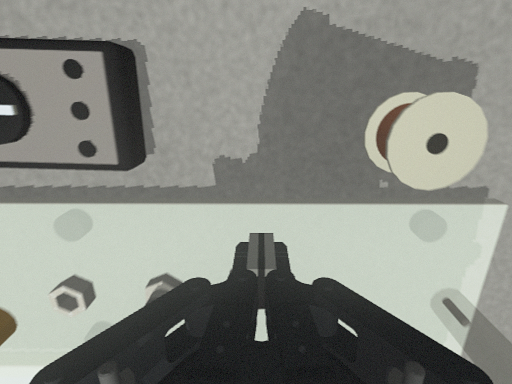

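```bash
python3 -c "
from g import *
c=load('wrist2')
print('sn top',pl(ray(c,69,299,.037)),'far edge',pl(ray(c,250,203,.024)),'right corner',pl(ray(c,507,203,.024)))"
```

```text
sn top [ 0.0122 -0.0057  0.037 ] far edge [ 0.0798 -0.1337  0.024 ] right corner [ 0.0797 -0.3056  0.024 ]
```

Request:
drive_tool(
  deltas=[
    {"slide": [0, -0.06, 0.3], "delta_rot": [0, 0, 0], "hand": 0},
    {"slide": [0, 0, 0.19], "delta_rot": [0, 0, 0], "hand": 0},
    {"slide": [0, 0, 0], "delta_rot": [0, 0, 0], "hand": 0},
    {"slide": [-0.15, 0, 0], "delta_rot": [0, 0, 0], "hand": 0},
    {"slide": [-0.15, 0, 0], "delta_rot": [0, 0, 0], "hand": 0},
  ],
)

```text
time_s: 3.42
eef_pos: [0.5782, -0.106, 0.0323]
eef_rot: [0.0, 0.998, -0.055, 0.0]
wrist_force: [-0.9, 0.3, 0.4]
opening: 0.001
```

```bash
python3 -c "
from g import *
st()"
```

```text
t 3.425 plate [ 0.0517 -0.1367  0.0323] yaw -0.1108 tz [ 0.001 -0.    -1.   ] F [-0.9  0.3  0.4] op 0.001
```

Request:
drive_tool(
  deltas=[
    {"slide": [-0.15, -0.01, 0.03], "delta_rot": [0, 0, 0], "hand": 0},
    {"slide": [-0.2, -0.015, 0.01], "delta_rot": [0, 0, 0], "hand": 0},
    {"slide": [-0.2, -0.015, 0], "delta_rot": [0, 0, 0], "hand": 0},
    {"slide": [-0.2, -0.015, 0], "delta_rot": [0, 0, 0], "hand": 0},
    {"slide": [-0.2, -0.015, 0], "delta_rot": [0, 0, 0], "hand": 0},
  ],
)

```text
time_s: 4.05
eef_pos: [0.5309, -0.0971, 0.0299]
eef_rot: [0.0, 0.998, -0.055, 0.0]
wrist_force: [1.5, 0.2, 1.0]
opening: 0.003
```

```bash
python3 -c "
from g import *
st()
for n in('wrist','side','top'): snap(n,n+'3')
crop('side3','side3c',130,130,340,260,3.8)"
```

```text
t 4.05 plate [ 0.0038 -0.1332  0.0299] yaw -0.111 tz [ 0. -0. -1.] F [1.5 0.2 1. ] op 0.003
```

View pics/wrist3.png

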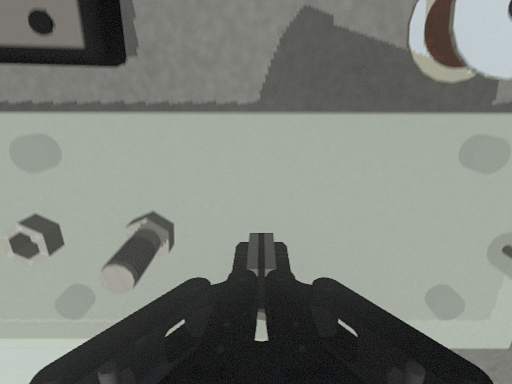

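View pics/side3c.png

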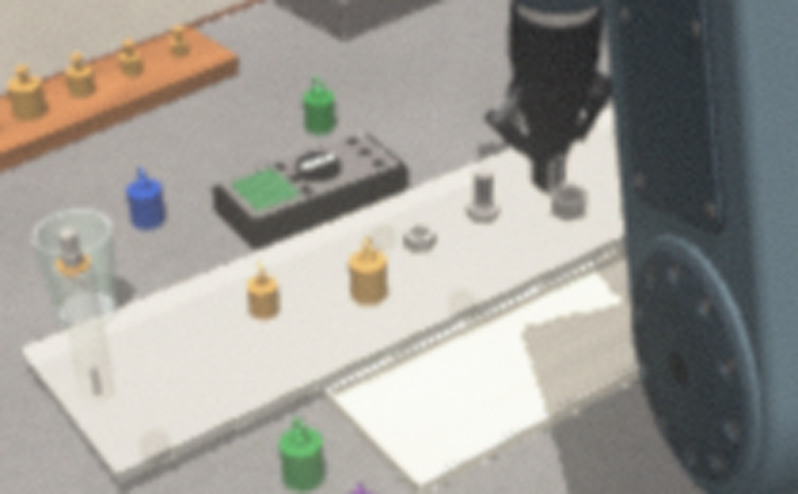

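The side crop shows the large nut against the finger front at (568,200), moving squarely, with nothing else disturbed. I'll keep pushing.

```bash
python3 -c "
from g import *
c=load('wrist3')
print('bolt tip',pl(ray(c,117,278,.069)),'head',pl(ray(c,151,234,.032)), 'sn', pl(ray(c,24,245,.037)))"
```

```text
bolt tip [ 0.0103 -0.07    0.069 ] head [ 0.0123 -0.0715  0.032 ] sn [ 0.0082 -0.0028  0.037 ]
```

Request:
drive_tool(
  deltas=[
    {"slide": [-0.2, -0.015, 0], "delta_rot": [0, 0, 0], "hand": 0},
    {"slide": [-0.2, -0.015, 0], "delta_rot": [0, 0, 0], "hand": 0},
    {"slide": [-0.2, -0.015, 0], "delta_rot": [0, 0, 0], "hand": 0},
    {"slide": [-0.2, -0.015, 0], "delta_rot": [0, 0, 0], "hand": 0},
    {"slide": [-0.2, -0.015, 0], "delta_rot": [0, 0, 0], "hand": 0},
  ],
)

```text
time_s: 4.82
eef_pos: [0.4816, -0.0878, 0.0298]
eef_rot: [-0.0, 0.998, -0.055, -0.0]
wrist_force: [0.9, -0.2, 0.4]
opening: 0.004
```

```bash
python3 -c "
from g import *
st()
for n in('side',): snap(n,n+'4')
crop('side4','side4c',130,130,340,260,3.8)"
```

```text
t 4.825 plate [-0.0463 -0.1294  0.0298] yaw -0.111 tz [-0.  0. -1.] F [ 0.9 -0.2  0.4] op 0.004
```

View pics/side4c.png

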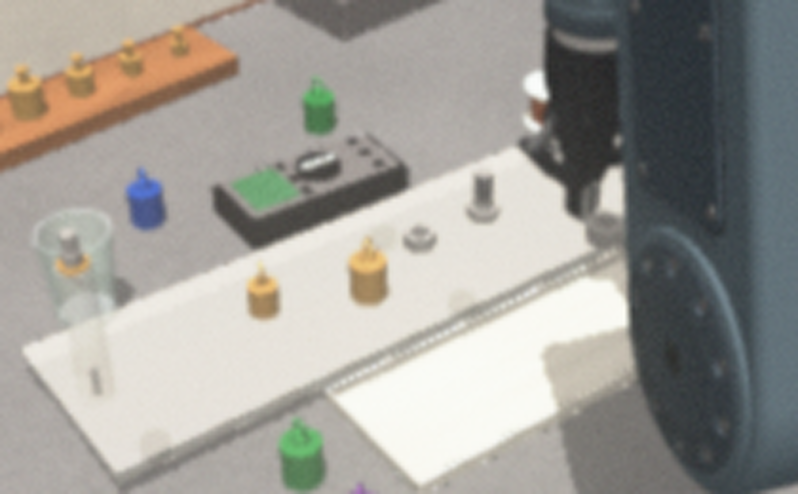

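The nut is now at the edge, at (603,230) in the crop. I'll push it over.

Request:
drive_tool(
  deltas=[
    {"slide": [-0.2, -0.01, 0], "delta_rot": [0, 0, 0], "hand": 0},
    {"slide": [-0.25, 0, 0], "delta_rot": [0, 0, 0], "hand": 0},
    {"slide": [-0.25, 0, 0], "delta_rot": [0, 0, 0], "hand": 0},
    {"slide": [-0.1, 0, 0], "delta_rot": [0, 0, 0], "hand": 0},
    {"slide": [0, 0, 0], "delta_rot": [0, 0, 0], "hand": 0},
  ],
)

```text
time_s: 5.5
eef_pos: [0.4424, -0.0831, 0.0299]
eef_rot: [0.0, 0.998, -0.056, 0.0]
wrist_force: [0.1, -0.4, 0.3]
opening: 0.001
```

```bash
python3 -c "
from g import *
st()
for n in('side','wrist'): snap(n,n+'5')
crop('side5','side5c',130,130,340,260,3.8)"
```

```text
t 5.5 plate [-0.0858 -0.129   0.0299] yaw -0.1113 tz [ 0. -0. -1.] F [ 0.1 -0.4  0.3] op 0.001
```

View pics/side5c.png

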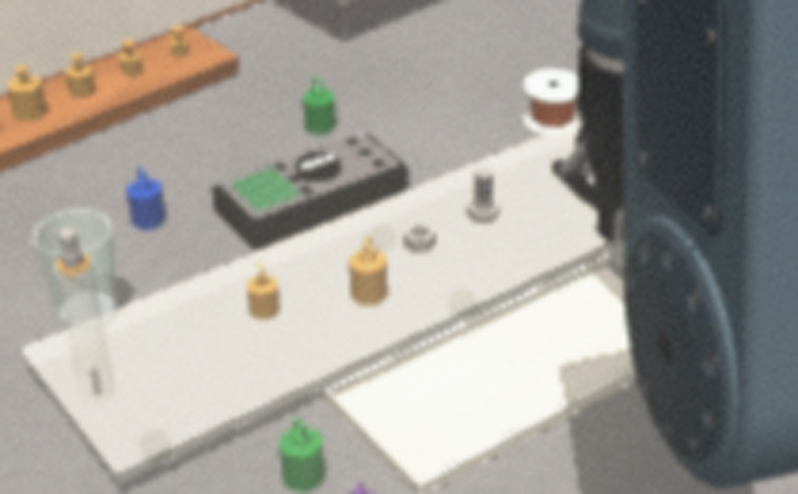

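View pics/wrist5.png

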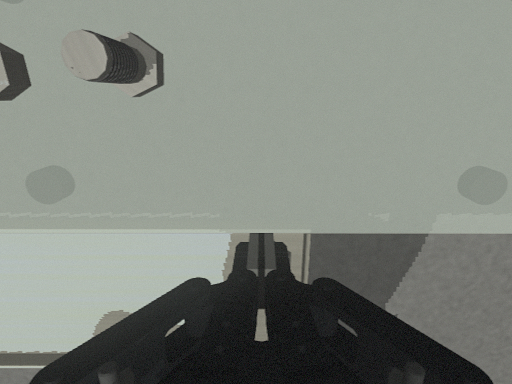

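Request:
drive_tool(
  deltas=[
    {"slide": [0.1, 0, 0], "delta_rot": [0, 0, 0], "hand": 0},
    {"slide": [0.1, 0, -0.6], "delta_rot": [0, 0, 0], "hand": 0},
    {"slide": [0.4, 0, -0.8], "delta_rot": [0, 0, 0], "hand": 0},
    {"slide": [0.7, -0.5, -0.6], "delta_rot": [0, 0, 0], "hand": 0},
    {"slide": [0.7, -0.4, 0], "delta_rot": [0, 0, 0], "hand": 0},
  ],
)

```text
time_s: 6.22
eef_pos: [0.5508, -0.0496, 0.1333]
eef_rot: [0.001, 0.998, -0.056, 0.003]
wrist_force: [1.0, -1.7, 0.4]
opening: 0.001
```

```bash
python3 -c "
from g import *
to(.062,-.0715,.09)
snap('wrist','wrist6')"
```

```text
t 6.225 plate [ 0.0183 -0.0837  0.1333] yaw -0.1113 tz [ 0.006 -0.002 -1.   ] F [ 1.  -1.7  0.4] op 0.001
tool shift /50mm [ 0.869 -0.244  0.872]
```

View pics/wrist6.png

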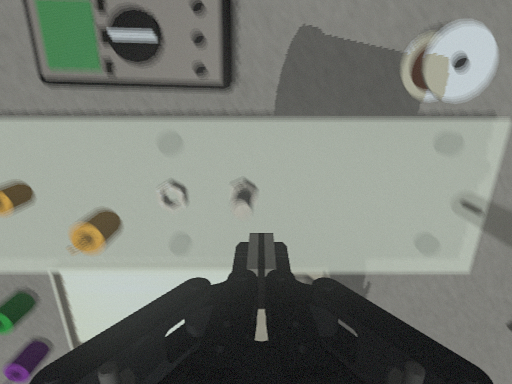

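Request:
drive_tool(
  deltas=[
    {"slide": [0.6, -0.15, 0], "delta_rot": [0, 0, 0], "hand": 0},
    {"slide": [0.3, -0.1, 0], "delta_rot": [0, 0, 0], "hand": 0},
    {"slide": [0, 0, 0], "delta_rot": [0, 0, 0], "hand": 0},
    {"slide": [0, 0, 0.4], "delta_rot": [0, 0, 0], "hand": 0},
    {"slide": [0, 0, 0], "delta_rot": [0, 0, 0], "hand": 0},
  ],
)

```text
time_s: 6.9
eef_pos: [0.5905, -0.0416, 0.1069]
eef_rot: [-0.001, 0.998, -0.056, -0.003]
wrist_force: [0.1, -0.7, -0.1]
opening: 0.001
```

```bash
python3 -c "
from g import *
to(.062,-.0715,.0285)
for n in('wrist','side','top'): snap(n,n+'7')
crop('side7','side7c',130,130,340,260,3.8)
c=load('wrist7'); print(proj(c,w(.011,-.0715,.069)))"
```

```text
t 6.9 plate [ 0.0568 -0.0713  0.1069] yaw -0.1113 tz [-0.005  0.001 -1.   ] F [ 0.1 -0.7 -0.1] op 0.001
tool shift /50mm [0.113 0.006 1.567]
[260.78452011 272.03740026]
```

View pics/side7c.png

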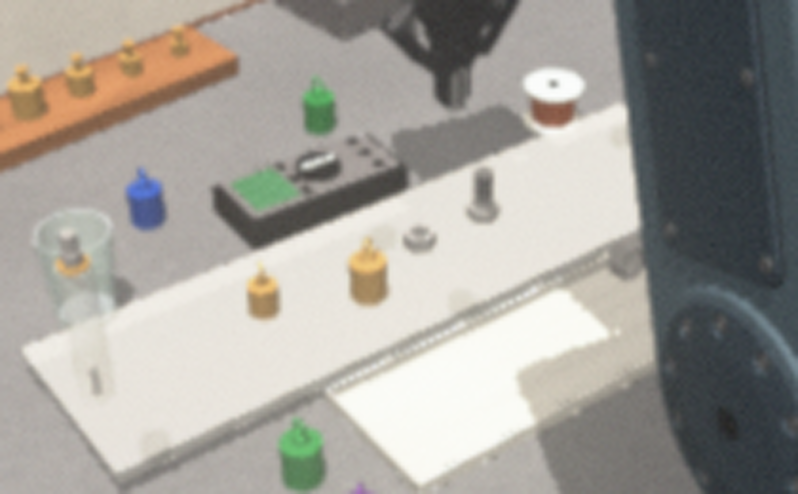

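View pics/wrist7.png

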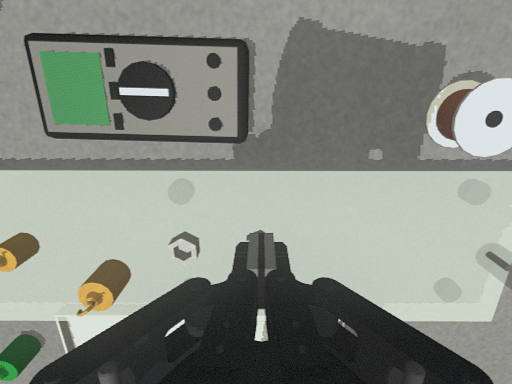

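View pics/top7.png

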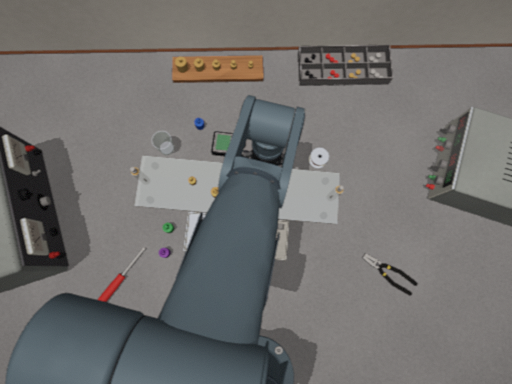

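The large nut shows at (627,262) in the side crop, by the tray's inner wall. I'll check whether it's actually inside.

```bash
python3 -c "
from g import *
crop('top7','top7c',255,205,315,270,10)
crop('side7','side7d',275,180,305,215,20)
s=load('side7');
for z in (.012,.02): print(pl(ray(s,130+627/3.8,130+262/3.8,z)))"
```

```text
[-0.1015 -0.1344  0.012 ]
[-0.1089 -0.1268  0.02  ]
```

View pics/top7c.png

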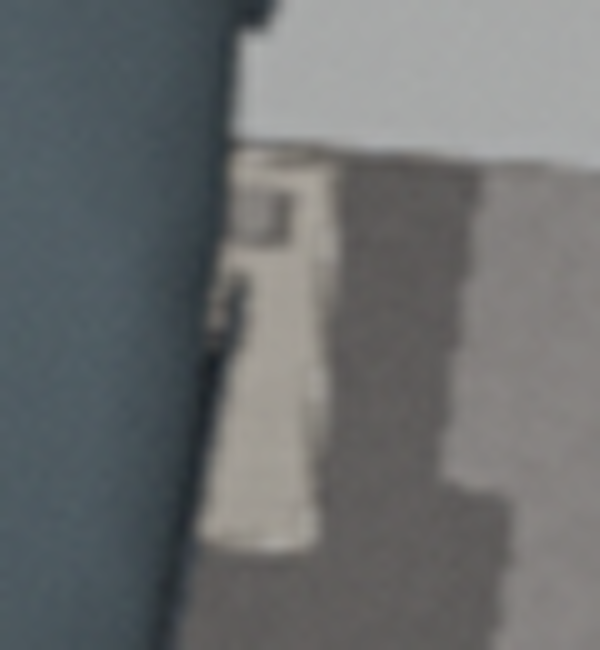

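View pics/side7d.png

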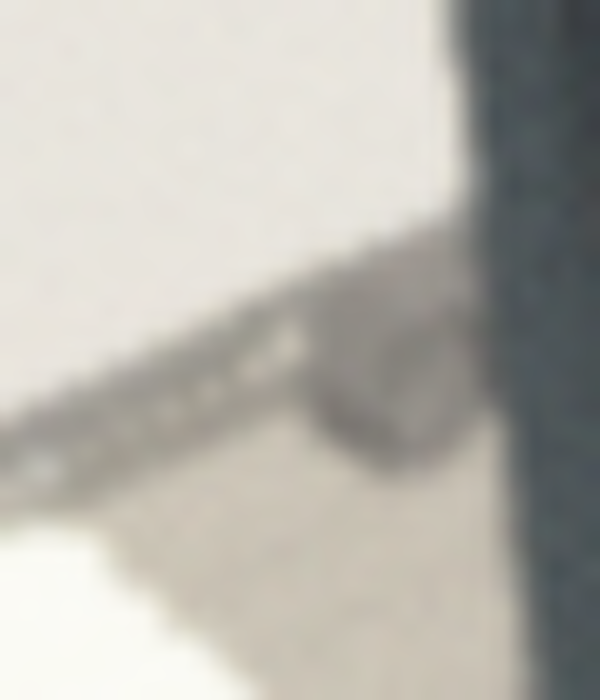

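The large nut is standing on a side face inside the tray, at about x -0.105, y -0.13 in the plate frame (about +0.037 in tray x). That's inside the limits. The bolt is next.

Request:
drive_tool(
  deltas=[
    {"slide": [0.1, 0, 0.5], "delta_rot": [0, 0, 0], "hand": 0},
    {"slide": [0, 0, 0.5], "delta_rot": [0, 0, 0], "hand": 0},
    {"slide": [0, 0, 0.4], "delta_rot": [0, 0, 0], "hand": 0},
    {"slide": [0, 0, 0.15], "delta_rot": [0, 0, 0], "hand": 0},
    {"slide": [0, 0, 0], "delta_rot": [0, 0, 0], "hand": 0},
  ],
)

```text
time_s: 7.68
eef_pos: [0.598, -0.0425, 0.0321]
eef_rot: [-0.0, 0.998, -0.055, -0.0]
wrist_force: [1.0, 0.2, 0.5]
opening: 0.001
```

```bash
python3 -c "
from g import *
to(.05,-.0715,.0285)
snap('side','side8')
crop('side8','side8c',180,130,300,220,6)
"
```

```text
t 7.675 plate [ 0.0643 -0.0714  0.0321] yaw -0.111 tz [-0.001  0.    -1.   ] F [1.  0.2 0.5] op 0.001
tool shift /50mm [-0.286  0.001  0.073]
```

View pics/side8c.png

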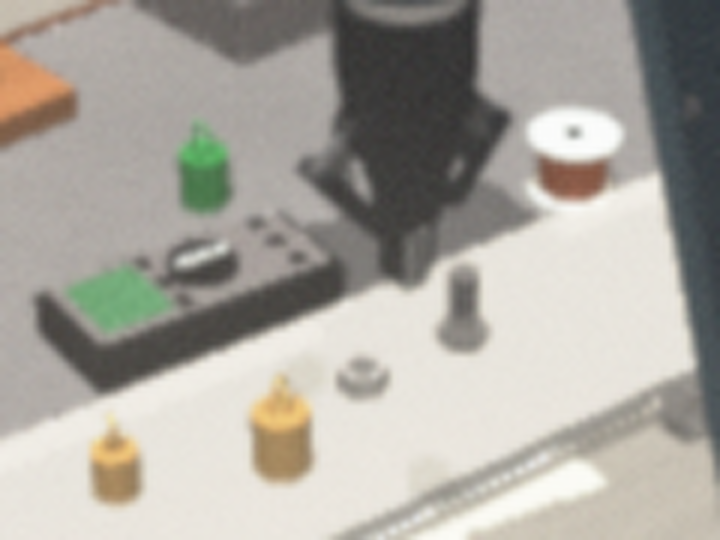

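Request:
drive_tool(
  deltas=[
    {"slide": [-0.1, 0, 0.07], "delta_rot": [0, 0, 0], "hand": 0},
    {"slide": [-0.15, 0, 0], "delta_rot": [0, 0, 0], "hand": 0},
    {"slide": [-0.15, 0, 0], "delta_rot": [0, 0, 0], "hand": 0},
    {"slide": [-0.12, 0, 0], "delta_rot": [0, 0, 0], "hand": 0},
    {"slide": [-0.1, 0, 0], "delta_rot": [0, 0, 0], "hand": 0},
  ],
)

```text
time_s: 8.35
eef_pos: [0.567, -0.0391, 0.029]
eef_rot: [0.0, 0.998, -0.055, 0.0]
wrist_force: [0.5, -0.7, 0.3]
opening: 0.004
```

Request:
drive_tool(
  deltas=[
    {"slide": [-0.1, 0, 0], "delta_rot": [0, 0, 0], "hand": 0},
    {"slide": [-0.12, 0, 0], "delta_rot": [0, 0, 0], "hand": 0},
    {"slide": [-0.12, 0, 0], "delta_rot": [0, 0, 0], "hand": 0},
    {"slide": [-0.12, 0, 0], "delta_rot": [0, 0, 0], "hand": 0},
    {"slide": [-0.12, 0, 0], "delta_rot": [0, 0, 0], "hand": 0},
  ],
)

```text
time_s: 8.98
eef_pos: [0.5381, -0.0359, 0.0289]
eef_rot: [0.0, 0.998, -0.055, 0.0]
wrist_force: [0.2, 0.6, 1.3]
opening: 0.0
```

```bash
python3 -c "
from g import *
st()
snap('side','side9')
crop('side9','side9c',180,130,300,220,6)
"
```

```text
t 8.975 plate [ 0.0041 -0.0714  0.0289] yaw -0.111 tz [ 0. -0. -1.] F [0.2 0.6 1.3] op 0.0
```

View pics/side9c.png

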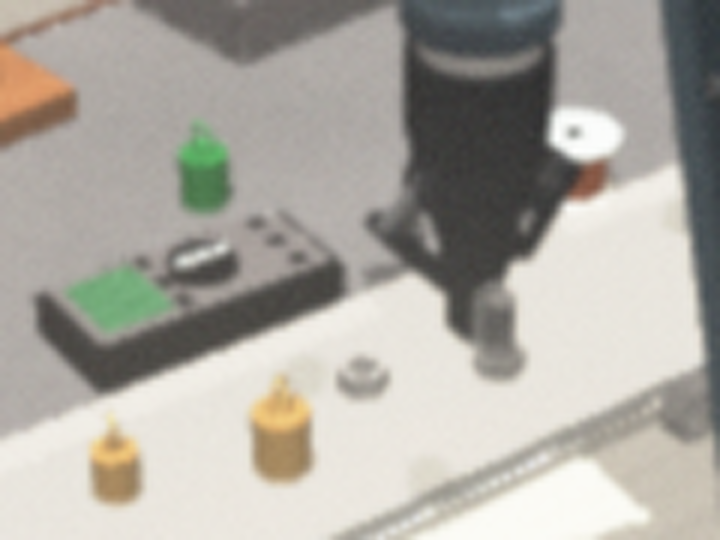

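The bolt is upright in front of the fingers at (497,340) and sliding well. I'll continue.

Request:
drive_tool(
  deltas=[
    {"slide": [-0.13, 0, 0], "delta_rot": [0, 0, 0], "hand": 0},
    {"slide": [-0.13, 0, 0], "delta_rot": [0, 0, 0], "hand": 0},
    {"slide": [-0.13, 0, 0], "delta_rot": [0, 0, 0], "hand": 0},
    {"slide": [-0.13, 0, 0], "delta_rot": [0, 0, 0], "hand": 0},
    {"slide": [-0.13, 0, 0], "delta_rot": [0, 0, 0], "hand": 0},
  ],
)

```text
time_s: 9.65
eef_pos: [0.5056, -0.0322, 0.0287]
eef_rot: [-0.0, 0.998, -0.055, -0.0]
wrist_force: [0.1, -0.7, -0.4]
opening: -0.004
```

```bash
python3 -c "
from g import *
st()
snap('side','side10')
crop('side10','side10c',180,130,300,220,6)
"
```

```text
t 9.65 plate [-0.0286 -0.0714  0.0287] yaw -0.111 tz [-0.  0. -1.] F [ 0.1 -0.7 -0.4] op -0.004
```

View pics/side10c.png

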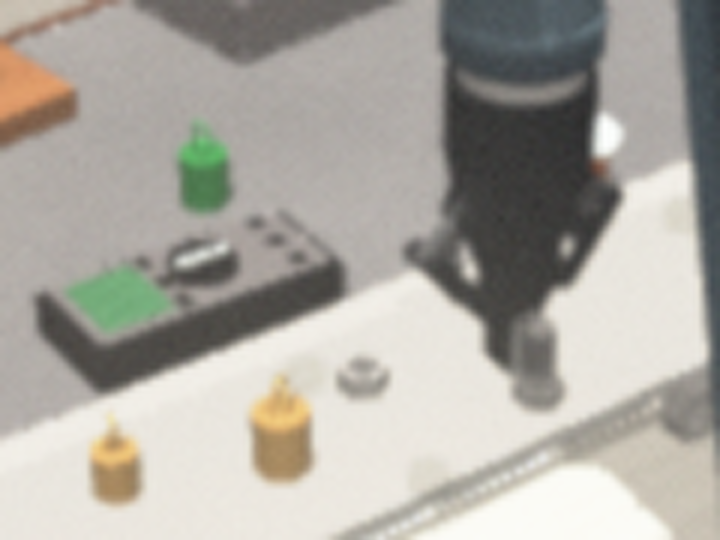

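Request:
drive_tool(
  deltas=[
    {"slide": [-0.13, 0, 0], "delta_rot": [0, 0, 0], "hand": 0},
    {"slide": [-0.13, 0, 0], "delta_rot": [0, 0, 0], "hand": 0},
    {"slide": [-0.13, 0, 0], "delta_rot": [0, 0, 0], "hand": 0},
    {"slide": [-0.13, 0, 0], "delta_rot": [0, 0, 0], "hand": 0},
    {"slide": [-0.1, 0, 0], "delta_rot": [0, 0, 0], "hand": 0},
  ],
)

```text
time_s: 10.32
eef_pos: [0.4753, -0.0289, 0.029]
eef_rot: [0.0, 0.998, -0.055, 0.0]
wrist_force: [1.6, -0.3, 1.1]
opening: 0.005
```

```bash
python3 -c "
from g import *
st()
snap('side','side11')
crop('side11','side11c',180,130,300,220,6)
"
```

```text
t 10.325 plate [-0.0591 -0.0715  0.029 ] yaw -0.111 tz [ 0.001 -0.    -1.   ] F [ 1.6 -0.3  1.1] op 0.005
```

View pics/side11c.png

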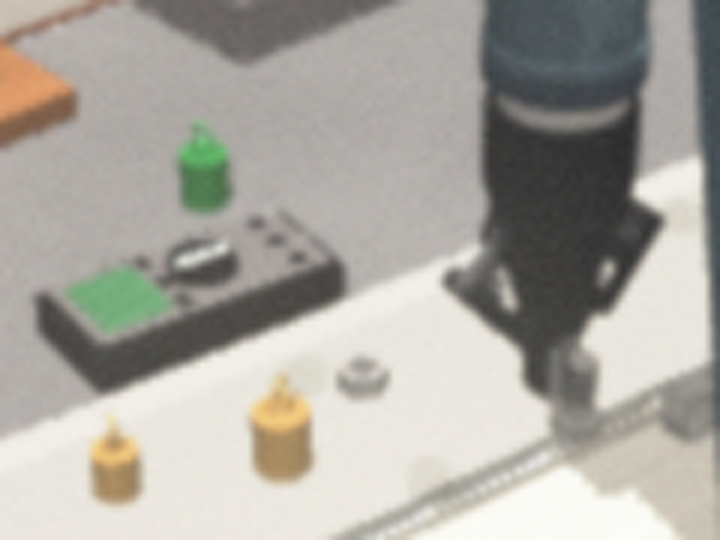

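The bolt is at the edge, at (577,420), and about to tip. I'll continue over.

Request:
drive_tool(
  deltas=[
    {"slide": [-0.13, 0, 0], "delta_rot": [0, 0, 0], "hand": 0},
    {"slide": [-0.15, 0, 0], "delta_rot": [0, 0, 0], "hand": 0},
    {"slide": [-0.15, 0, 0], "delta_rot": [0, 0, 0], "hand": 0},
    {"slide": [-0.1, 0, 0], "delta_rot": [0, 0, 0], "hand": 0},
    {"slide": [0, 0, 0], "delta_rot": [0, 0, 0], "hand": 0},
  ],
)

```text
time_s: 11.0
eef_pos: [0.4486, -0.0258, 0.0288]
eef_rot: [-0.0, 0.998, -0.055, -0.0]
wrist_force: [0.4, -0.0, 0.0]
opening: -0.002
```

```bash
python3 -c "
from g import *
st()
snap('side','side12')
crop('side12','side12c',180,130,300,220,6)
"
```

```text
t 11.0 plate [-0.0859 -0.0714  0.0288] yaw -0.1111 tz [-0.  0. -1.] F [ 0.4 -0.   0. ] op -0.002
```

View pics/side12c.png

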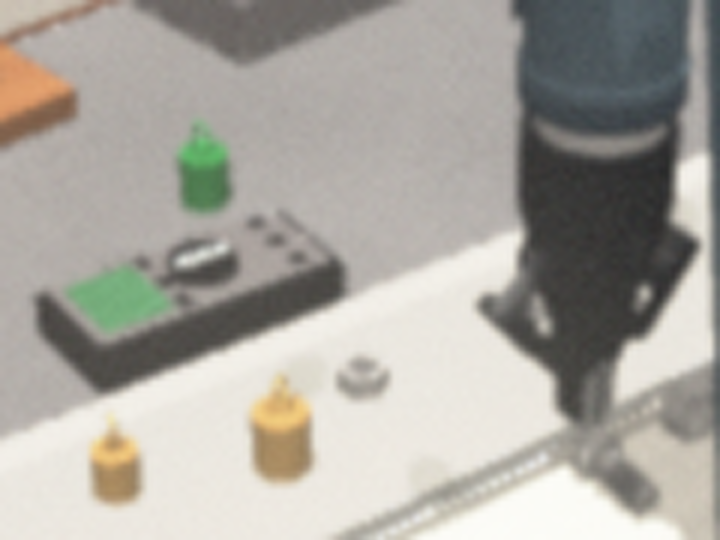

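The bolt has toppled into the tray, at about (625,475). I'll back off, rise and go behind the small nut.

Request:
drive_tool(
  deltas=[
    {"slide": [0.15, 0, 0], "delta_rot": [0, 0, 0], "hand": 0},
    {"slide": [0.2, 0, -0.6], "delta_rot": [0, 0, 0], "hand": 0},
    {"slide": [0.5, 0, -0.9], "delta_rot": [0, 0, 0], "hand": 0},
    {"slide": [0.8, -0.3, -0.3], "delta_rot": [0, 0, 0], "hand": 0},
    {"slide": [0.8, -0.5, 0], "delta_rot": [0, 0, 0], "hand": 0},
  ],
)

```text
time_s: 11.68
eef_pos: [0.5787, -0.0003, 0.1214]
eef_rot: [0.001, 0.998, -0.056, 0.003]
wrist_force: [0.5, 0.0, -0.5]
opening: -0.003
```

Request:
drive_tool(
  deltas=[
    {"slide": [0.5, -0.5, 0], "delta_rot": [0, 0, 0], "hand": 0},
    {"slide": [0, 0, 0], "delta_rot": [0, 0, 0], "hand": 0},
    {"slide": [0, 0, 0], "delta_rot": [0, 0, 0], "hand": 0},
    {"slide": [0, 0, 0], "delta_rot": [0, 0, 0], "hand": 0},
    {"slide": [0, 0, 0], "delta_rot": [0, 0, 0], "hand": 0},
  ],
)

```text
time_s: 12.3
eef_pos: [0.6024, 0.0218, 0.1189]
eef_rot: [0.0, 0.998, -0.056, -0.0]
wrist_force: [0.9, -0.5, -0.7]
opening: -0.004
```

```bash
python3 -c "
from g import *
to(.062,-.002,.0285)
for n in('wrist','side','top'): snap(n,n+'13')
crop('side13','side13c',180,130,320,235,5.5)
"
```

```text
t 12.3 plate [ 0.0615 -0.007   0.1189] yaw -0.1118 tz [-0. -0. -1.] F [ 0.9 -0.5 -0.7] op -0.004
tool shift /50mm [ 0.01  -0.1    1.808]
```

View pics/side13c.png

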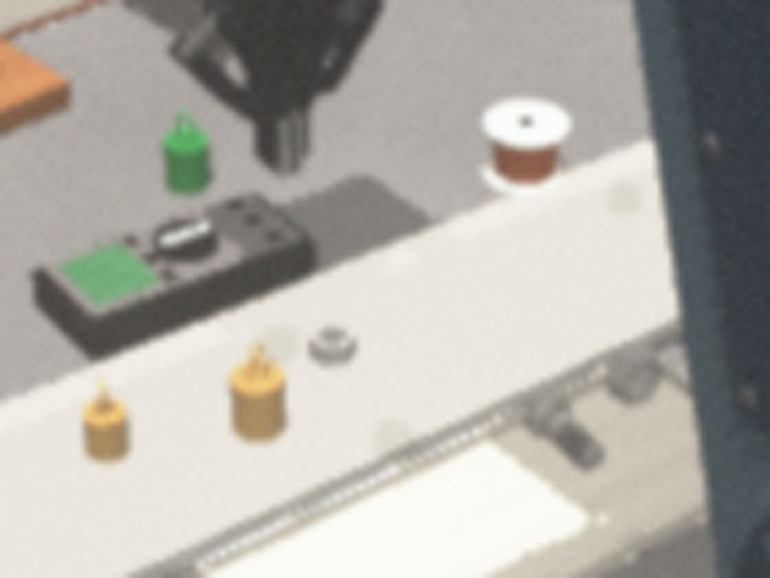

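View pics/wrist13.png

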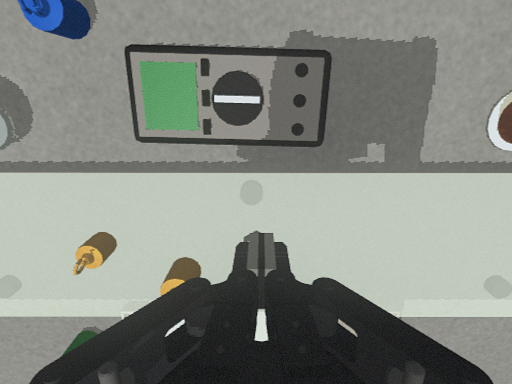

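The bolt lies in the tray at (565,430) and the large nut at (635,375). Nothing blocks the spot behind the small nut, so I'll descend.

Request:
drive_tool(
  deltas=[
    {"slide": [0.02, -0.08, 0.6], "delta_rot": [0, 0, 0], "hand": 0},
    {"slide": [0, 0, 0.6], "delta_rot": [0, 0, 0], "hand": 0},
    {"slide": [0, 0, 0.4], "delta_rot": [0, 0, 0], "hand": 0},
    {"slide": [0, 0, 0.15], "delta_rot": [0, 0, 0], "hand": 0},
    {"slide": [0, 0, 0.03], "delta_rot": [0, 0, 0], "hand": 0},
  ],
)

```text
time_s: 13.08
eef_pos: [0.6044, 0.0261, 0.0299]
eef_rot: [-0.0, 0.998, -0.056, 0.0]
wrist_force: [0.3, 0.7, 0.9]
opening: -0.001
```

```bash
python3 -c "
from g import *
to(.03,-.0025,.0285)
snap('side','side14')
crop('side14','side14c',180,130,320,235,5.5)
"
```

```text
t 13.075 plate [ 0.0631 -0.0025  0.0299] yaw -0.1111 tz [ 0.  0. -1.] F [0.3 0.7 0.9] op -0.001
tool shift /50mm [-0.661  0.001  0.027]
```

View pics/side14c.png

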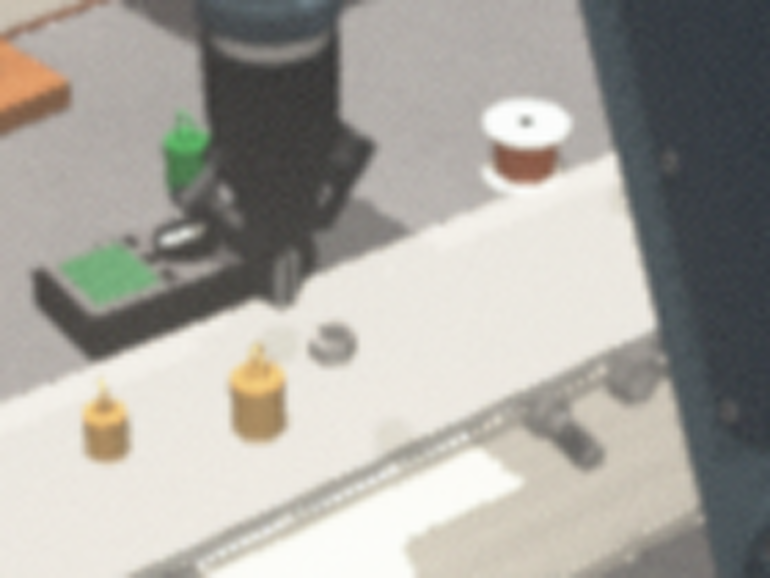

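Request:
drive_tool(
  deltas=[
    {"slide": [-0.2, 0, 0.02], "delta_rot": [0, 0, 0], "hand": 0},
    {"slide": [-0.2, 0, 0], "delta_rot": [0, 0, 0], "hand": 0},
    {"slide": [-0.15, 0, 0], "delta_rot": [0, 0, 0], "hand": 0},
    {"slide": [-0.15, 0, 0], "delta_rot": [0, 0, 0], "hand": 0},
    {"slide": [-0.15, 0, 0], "delta_rot": [0, 0, 0], "hand": 0},
  ],
)

```text
time_s: 13.75
eef_pos: [0.5617, 0.031, 0.029]
eef_rot: [0.0, 0.998, -0.055, 0.0]
wrist_force: [-0.7, -0.3, 0.7]
opening: -0.005
```

Request:
drive_tool(
  deltas=[
    {"slide": [-0.15, 0.005, 0], "delta_rot": [0, 0, 0], "hand": 0},
    {"slide": [-0.15, 0.005, 0], "delta_rot": [0, 0, 0], "hand": 0},
    {"slide": [-0.15, 0.005, 0], "delta_rot": [0, 0, 0], "hand": 0},
    {"slide": [-0.15, 0.005, 0], "delta_rot": [0, 0, 0], "hand": 0},
    {"slide": [-0.15, 0.005, 0], "delta_rot": [0, 0, 0], "hand": 0},
  ],
)

```text
time_s: 14.38
eef_pos: [0.5241, 0.0339, 0.0288]
eef_rot: [0.0, 0.998, -0.055, 0.0]
wrist_force: [0.2, -0.4, 0.2]
opening: -0.001
```

```bash
python3 -c "
from g import *
st()
snap('side','side15')
crop('side15','side15c',180,130,320,235,5.5)
"
```

```text
t 14.375 plate [-0.0176 -0.0037  0.0288] yaw -0.111 tz [ 0. -0. -1.] F [ 0.2 -0.4  0.2] op -0.001
```

View pics/side15c.png

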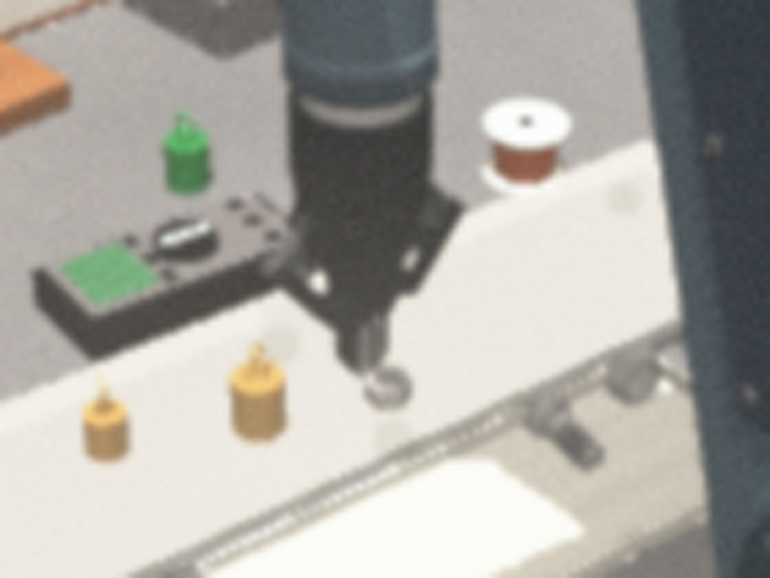

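The small nut at (388,388) is being pushed squarely, and both weights are untouched.

Request:
drive_tool(
  deltas=[
    {"slide": [-0.15, 0.005, 0], "delta_rot": [0, 0, 0], "hand": 0},
    {"slide": [-0.15, 0.005, 0], "delta_rot": [0, 0, 0], "hand": 0},
    {"slide": [-0.15, 0.005, 0], "delta_rot": [0, 0, 0], "hand": 0},
    {"slide": [-0.15, 0.005, 0], "delta_rot": [0, 0, 0], "hand": 0},
    {"slide": [-0.15, 0, 0], "delta_rot": [0, 0, 0], "hand": 0},
  ],
)

```text
time_s: 15.05
eef_pos: [0.4867, 0.037, 0.0288]
eef_rot: [0.0, 0.998, -0.055, 0.0]
wrist_force: [1.4, 0.5, 0.1]
opening: -0.001
```

Request:
drive_tool(
  deltas=[
    {"slide": [-0.2, 0, 0], "delta_rot": [0, 0, 0], "hand": 0},
    {"slide": [-0.25, 0, 0], "delta_rot": [0, 0, 0], "hand": 0},
    {"slide": [-0.25, 0, 0], "delta_rot": [0, 0, 0], "hand": 0},
    {"slide": [0, 0, 0], "delta_rot": [0, 0, 0], "hand": 0},
    {"slide": [0, 0, 0], "delta_rot": [0, 0, 0], "hand": 0},
  ],
)

```text
time_s: 15.68
eef_pos: [0.4529, 0.0408, 0.0291]
eef_rot: [0.0, 0.998, -0.055, 0.0]
wrist_force: [1.2, 0.1, -0.1]
opening: 0.002
```

```bash
python3 -c "
from g import *
st()
snap('side','side16')
crop('side16','side16c',180,130,320,235,5.5)
"
```

```text
t 15.675 plate [-0.0892 -0.0047  0.0291] yaw -0.111 tz [ 0.001 -0.    -1.   ] F [ 1.2  0.1 -0.1] op 0.002
```

View pics/side16c.png

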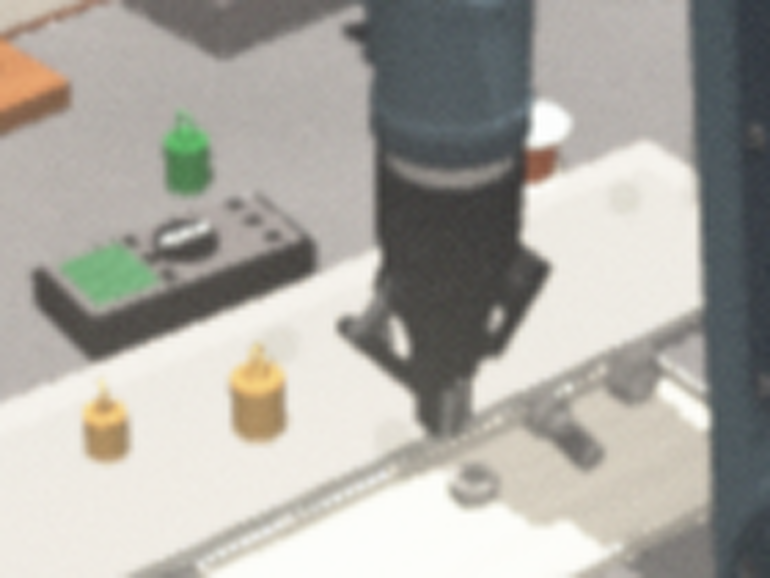

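The small nut is flat in the tray at (473,485). I'll rise clear and move aside for a final check.

Request:
drive_tool(
  deltas=[
    {"slide": [0.15, 0, 0], "delta_rot": [0, 0, 0], "hand": 0},
    {"slide": [0.1, 0, -0.6], "delta_rot": [0, 0, 0], "hand": 0},
    {"slide": [0, 0, -1], "delta_rot": [0, 0, 0], "hand": 0},
    {"slide": [0, 0, -1], "delta_rot": [0, 0, 0], "hand": 0},
    {"slide": [0, 0, -1], "delta_rot": [0, 0, 0], "hand": 0},
  ],
)

```text
time_s: 16.35
eef_pos: [0.4654, 0.0394, 0.2107]
eef_rot: [0.0, 0.998, -0.056, 0.0]
wrist_force: [1.3, -0.0, 0.3]
opening: -0.001
```

Request:
drive_tool(
  deltas=[
    {"slide": [0, 0.6, -0.3], "delta_rot": [0, 0, 0], "hand": 0},
    {"slide": [-0.2, 1, 0], "delta_rot": [0, 0, 0], "hand": 0},
    {"slide": [-0.3, 1, 0], "delta_rot": [0, 0, 0], "hand": 0},
    {"slide": [-0.3, 1, 0], "delta_rot": [0, 0, 0], "hand": 0},
    {"slide": [-0.3, 1, 0], "delta_rot": [0, 0, 0], "hand": 0},
  ],
)

```text
time_s: 16.98
eef_pos: [0.3845, -0.1849, 0.2243]
eef_rot: [0.0, 0.998, -0.055, 0.001]
wrist_force: [0.4, -0.3, -0.7]
opening: 0.001
```

Request:
drive_tool(
  deltas=[
    {"slide": [-0.3, 1, 0], "delta_rot": [0, 0, 0], "hand": 0},
    {"slide": [-0.3, 1, 0], "delta_rot": [0, 0, 0], "hand": 0},
    {"slide": [-0.3, 1, 0], "delta_rot": [0, 0, 0], "hand": 0},
    {"slide": [-0.3, 1, 0], "delta_rot": [0, 0, 0], "hand": 0},
    {"slide": [0, 0.5, 0], "delta_rot": [0, 0, 0], "hand": 0},
  ],
)

```text
time_s: 17.6
eef_pos: [0.2989, -0.403, 0.224]
eef_rot: [0.0, 0.998, -0.057, 0.0]
wrist_force: [0.3, 1.4, 0.1]
opening: 0.002
```

```bash
python3 -c "
from g import *
st()
for n in('side','top'): snap(n,n+'17')
crop('side17','side17c',130,130,340,260,3.8)
crop('top17','top17c',125,140,350,270,3.5)
"
```

```text
t 17.6 plate [-0.1928 -0.4629  0.224 ] yaw -0.114 tz [-0.    -0.001 -1.   ] F [0.3 1.4 0.1] op 0.002
```

View pics/side17c.png

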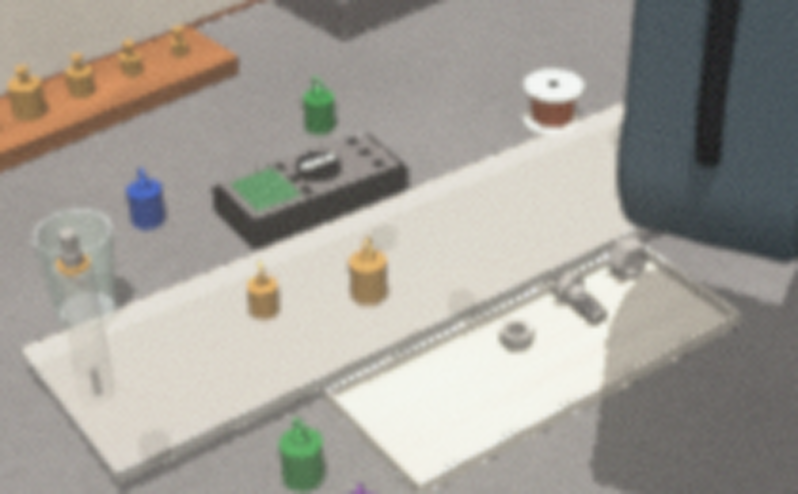

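View pics/top17c.png

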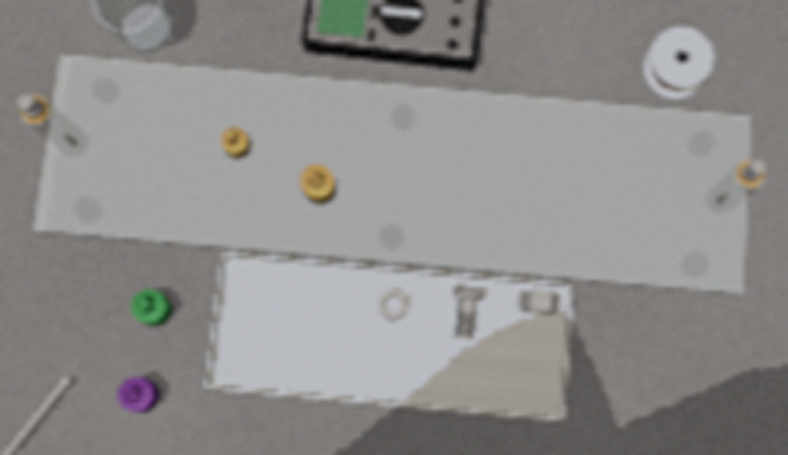

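```bash
python3 -c "
from g import *
c=load('top17'); f=lambda u,v,z:pl(ray(c,125+u/3.5,140+v/3.5,z))
T=np.array([-.142,-.0083,0])
for n,u,v,z in[('ln',539,301,.025),('bolt',467,312,.015),('sn',395,304,.012)]: print(n,'tray frame',(f(u,v,z)-T).round(4))
a=load('top0')['im'].astype(int);b=c['im'].astype(int)
import numpy as np
print('weights diff',np.abs(a-b)[172:200,182:226].max(), 'tray left edge diff',np.abs(a-b)[210:255,180:200].max())
print(ctrl.get_obs()['time_s']); ctrl.hand_in()"
```

```text
ln tray frame [ 0.0394 -0.1243  0.025 ]
bolt tray frame [ 0.0255 -0.0632  0.015 ]
sn tray frame [ 0.0273 -0.0001  0.012 ]
weights diff 7 tray left edge diff 7
17.7
the job is handed in; nothing more can be done
```

I swept the large nut, the bolt and the small nut one after another with the closed fingers across the plate and over its near edge. All three ended up in the tray, and I handed the job in at 17.7 s of the 56 s allowed.

| Fastener | Tray x (limit ±0.057 m) | Tray y (limit ±0.152 m) | How it lies |
|---|---|---|---|
| Large nut | 0.039 | -0.124 | standing on a side face |
| Bolt | 0.026 | -0.063 | on its side |
| Small nut | 0.027 | 0.000 | flat |

- **Tray and weights:** the before-and-after top pictures match to within noise around both brass weights and the tray's left edge, so neither moved visibly.
- **Other things on the bench:** nothing else looks shifted. That is by eye, from the last side and top crops, and the pliers and screwdriver are mostly outside them.
- **Heights and rest:** I did not measure the fasteners' heights in the tray or their speeds. The heights used for the positions above are assumed from how each one lies.
- **Disagreement:** my first side-camera readings of the fasteners differed from the top camera by 3–11 mm. Wrist-camera readings agreed with the top camera to about 5 mm (one rough bolt reading to about 7 mm), so I used those two.

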